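# Cap the humidity probe before washdown

## Task

The cold store is about to be washed down: pull the parts drawer well open by its handle, take out the orange cap and, keeping it upright with its open end down, press it over the stud of the humidity probe until it clicks, then keep pushing until it has squeezed the black seal right down. Finish while still gripping the cap and pushing it home: do not let go. Leave the drawer open with the blue spare cap standing in it, and do not disturb the bottle or the torch.

Things in the scene. Friction and masses are not known exactly. Their poses are not given: they have to be found in the camera images.
- cabinet_drawer0 (a joint): Grey-fronted drawer of a low fixed white cabinet (280 deep x 300 wide x 105 mm high). 0 shut, grows in m as it is pulled out, at most 0.198; starts at 0 to 0.02. About 1 N of friction; stays where left. Inside 235 x 258 mm; side walls 61 mm, front panel 69 mm above the inner floor. Pull it out 0.17 or more so that a gripper clears the cabinet.
- handle (a point): Middle of the drawer's dark steel bar handle: a level round bar 11 mm thick and 120 mm long, 81 mm above the bench, 24 mm below the cabinet's top, and 35 mm in front of the drawer's front. Moves with the drawer. x axis points into the cabinet (the drawer opens along -x), y along the bar, z up.
- drawer_mid (a point): Centre of the drawer's inner floor (22 mm above the bench). Moves with the drawer; x axis points into the cabinet (the drawer opens along -x), y across the drawer, z up.
- cap: Orange snap cap, 46 mm tall, standing open end down in the drawer, 45 to 62 mm left or right of its middle. Ribbed round body 36 mm across, flat closed top; foot flange 44 mm across, 3 mm thick. Origin: centre of the foot, z up. Mouth 22 mm wide through the flange, then a 30 mm bore, 36 mm deep from the foot. About 40 g.
- spare: The blue spare cap, same size and shape as the orange one, standing in the drawer about 105 mm beside it. Origin: centre of its foot. To be left in the drawer.
- probe: Humidity probe, fixed to the bench: galvanised base plate 130 x 100 x 6 mm under a blue box 100 x 80 mm whose top lies 56 mm above the bench; an upright stud rises from the middle of the top. Origin: centre of the underside; z up.
- seat (a point): Centre of the probe box's top face, on the stud's axis, 56 mm above the bench: the foot of the cap stops here when it is fully home. z up.
- stud_top (a point): Tip of the probe's upright steel stud, 32 mm above the box's top. 18.4 mm across; its top 12 mm taper to 9 mm and guide the cap's mouth. Four sprung brass balls stand out of it (26.4 mm across) 11 mm above the box's top: the cap's foot meets them 15 mm above the box's top, needs 12 to 17 N to pass, then the push drops (click) and the balls draw the cap to about 4 mm above the top.
- seal (a joint): Black rubber seal, 42 mm across, around the stud's foot. 0 free (its top 4 mm above the box's top), grows in m as squeezed; 0.004 when the cap is fully home on the box's top. Pushes back 2 N at first, 8 N right down, then the cap stands on the hard box; if the push stops, it lifts the cap a little.
- bottle: White bottle with a green cap, 66 mm in diameter and 160 mm tall, loose on the bench; leave it alone. Origin: centre of its foot.
- torch: Yellow and black pocket torch lying on the bench, 125 mm long, 38 mm thick at the head, loose; leave it alone. Origin: below its middle, on the bench; x axis towards its head.
There are look-alikes about, which are no part of the job. Of the things that look like the probe, the smaller one is meant.

How it is judged:
By the outcome, as a careful person would: the job done as asked, in the order asked, and still so for the second after the job is handed in, while the arm keeps its last pose, push and grip.
It also fails if it takes over 54 s, if anything falls off the work surface, if the arm or the gripper's body presses on something with over 40 N, if the wrist force passes 120 N, or if a joint passes its speed limit or range.

## Robot

A 6-joint arm with a two-finger parallel gripper is mounted at the origin on the work surface. World frame = base frame: x ahead of the robot, y to its left, z up, the work surface at z = 0. Lengths are in m, angles in rad, forces in N, time in s.
With the tool pointing down it reaches from about 0.3 to 0.85 m from the base axis. Payload 4.2 kg.
Tool frame: the origin (TCP) lies on the centre line of the jaws, within the pads' length; the fingertips stand 11 mm ahead of it and the grasp point (between the pads) lies 8 mm behind it; z points along the fingers, y is the direction in which the jaws open and shut (so a half turn about z gives the same grasp; the last joint's range is limited). The gripper opens to 91 mm and grips with 3 to 60 N. Pads are 32 mm wide; open, the fingers measure 118 mm over their backs; the gripper's body (76 mm by 178 mm) begins 60 mm behind the grasp point.
Start: joints at [-0.02, 0.32, 1.565, -0, 1.257, -0.02], TCP at [0.575, 0, 0.225] pointing down, gripper open.
Joint ranges: [-3.11, 3.11], [-0.84, 2.01], [0.21, 2.61], [-1.34, 4.49], [0.05, 2.63], [-2.56, 2.56]. Speed limits (rad/s): [2.57, 2.57, 3.14, 3.14, 3.14, 3.14].

## Interface

Orientations are given as a rotation vector (axis times angle).
In Python, from bench import status, vision, order gives the robot as it stands.
- The arm moves only by the shell command python3 -m pendant 'ROWS' [FORCE]. ROWS is JSON, a list of rows, each an object of numbers: "x", "y", "z": the shift along the world's x, y, z in m; "wx", "wy", "wz": the turn, a rotation vector about the world's x, y, z in degrees; "grip": the closure in counts, from 0 (fully open) to 255 (shut). A call has 1 to 12 rows; each row is the pose to reach, as a shift and turn from the pose commanded when the call began; what a row does not reach only later rows make up. A row lasts 1/10 s, in which the tool goes at most 50 mm and 8.59 degrees, less where a joint would pass 70% of its speed; a pose out of reach is approached as far as the arm can. A call with a gripper value outside its range is refused whole. The fingers move at their own pace and stop on an object; FORCE is the grip in N (left out, the last holds). Time passes only in rows, so rows that repeat a pose let the fingers close. It gives the time, the measured TCP pose, the force and the opening at its end, in the units of the state.
- status.state(): the state, without advancing time (a new reading comes with each control period).
- vision.read_camera(name): name is "scene" or "side" or "wrist"; returns (picture, depth): 420x560x3 uint8, red, green, blue; 420x560 float32, m along the optical axis (not along the pixel's ray), 0 where there is no reading.
- vision.calibration(name): a dict with "fx", "fy", "cx", "cy" (pixels), "R" (3x3) and "t" (3): a world point X has camera coordinates R X + t; the wrist camera has in their place "mount" (4x4, takes a point from camera to tool coordinates, whose origin is the TCP and whose axes are the flange's). Camera axes: x right, y down, z forward; pixel columns grow to the right and rows downward; lengths in m; the calibration is good to about 2 mm. A picture is of the moment at which its call begins: read the wrist's pose just before it. calibration takes no time and is no camera call.
- order.hand_in(): hands the job in, once; it reports no verdict.
The state is a dict: "clock": time; "q": joint angles; "qd": joint speeds; "effort": joint torques, N m; "eef_pos": TCP position; "eef_rot": TCP orientation; "contact_force": force on the tool from outside, world axes, zero at the start; "ft_torque": the same for the moment, N m; "gripper_width": opening from 0.0 (shut) to 1.0 (fully open).
Only numpy, scipy, OpenCV 4.12 (cv2) and the standard library are available. Lean on these libraries where they do the work, as an engineer would, in place of code of your own. Each camera call takes 0.05 s, during which the arm holds its last target.

## Working session

There is one attempt and no reset: what is moved stays moved. The work goes in short steps, Python scripts to look and compute and a shell command to move; the robot and the scene stay as the last step left them, time stands still between calls to the robot, and variables do not carry over. Pictures are saved under pics/ and viewed, and the job is handed in when it is done.

```bash
ls; mkdir -p pics; python3 - <<'E'
from bench import status, vision
import cv2,numpy as np
print(status.state())
for n in ["scene","side","wrist"]:
    p,d=vision.read_camera(n); cv2.imwrite(f"pics/a_{n}.png",p[:,:,::-1]); np.save(f"pics/a_{n}.npy",d); print(n,vision.calibration(n), (d>0).mean())
E
```

```text
pics
{'clock': 0.0, 'q': array([-2.00202696e-02,  3.20294810e-01,  1.56566491e+00,  1.70047542e-06,
        1.25739407e+00, -1.99997180e-02]), 'qd': array([-0.00010942, -0.00140755, -0.00070601,  0.00078263,  0.00114811,
        0.00084405]), 'effort': array([-5.01459035e-04, -4.12465632e+01, -2.31973493e+01,  7.28826877e-02,
        4.58198413e-02, -1.41870069e-04]), 'eef_pos': array([ 5.74519123e-01, -7.34356058e-07,  2.24124075e-01]), 'eef_rot': array([-2.22056565e+00, -2.22051885e+00,  1.91399584e-03]), 'contact_force': array([ 0.6256365 ,  0.69779746, -0.27119404]), 'ft_torque': array([ 0.01715642,  0.05353646, -0.0362083 ]), 'gripper_width': 0.9993495627149374}
scene {'fx': 433.68854986745765, 'fy': 433.68854986745765, 'cx': 276.0846802132469, 'cy': 214.7791020116115, 'R': array([[-0.6041999 ,  0.79678447, -0.00877464],
       [ 0.4518094 ,  0.33349388, -0.82743586],
       [-0.65636176, -0.50390112, -0.56149168]]), 't': array([ 0.36795136, -0.1387213 ,  1.3447403 ])} 0.995969387755102
side {'fx': 437.5336176239509, 'fy': 437.5336176239509, 'cx': 283.57551604524724, 'cy': 210.20033816763572, 'R': array([[ 0.7139909 , -0.70010799, -0.00811145],
       [-0.45599025, -0.45617857, -0.76418192],
       [ 0.5313096 ,  0.54931767, -0.64494977]]), 't': array([-0.43682729,  0.24960871,  0.83983689])} 0.9959736394557823
wrist {'fx': 330.82607812971685, 'fy': 330.82607812971685, 'cx': 286.7025673773507, 'cy': 207.44028925179612, 'mount': array([[-5.20355122e-04, -9.69770302e-01, -2.44019038e-01,
         6.89550435e-02],
       [ 9.99999848e-01, -5.49530405e-04,  5.14846067e-05,
         2.17537469e-04],
       [-1.84024123e-04, -2.44018974e-01,  9.69770440e-01,
        -1.59266680e-01],
       [ 0.00000000e+00,  0.00000000e+00,  0.00000000e+00,
         1.00000000e+00]])} 0.9916709183673469
```

View pics/a_scene.png

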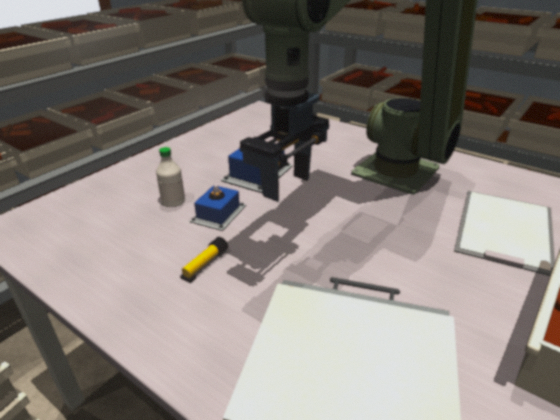

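View pics/a_side.png

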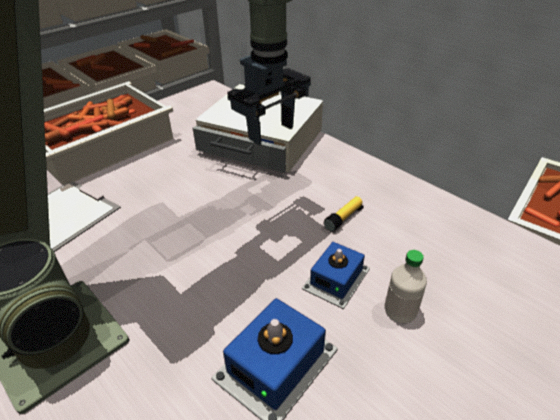

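View pics/a_wrist.png

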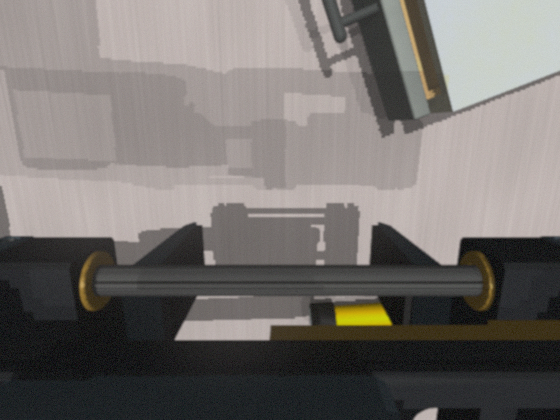

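The scene view shows the cabinet's handle bar at about (365,286), the small probe at (217,203), the bottle at (170,185) and the torch at (205,258). In the side view the small probe is at (338,268), the handle at (250,172) and the large look-alike at (275,345). I'll enlarge these and locate them.

```bash
cat > h.py <<'E'
import numpy as np, cv2
from scipy.spatial.transform import Rotation as Ro
from bench import status, vision
def cam(name, st=None):
    c=vision.calibration(name)
    K=np.array([[c['fx'],0,c['cx']],[0,c['fy'],c['cy']],[0,0,1]])
    if name!='wrist': R,t=c['R'],c['t']
    else:
        T=np.eye(4);T[:3,:3]=Ro.from_rotvec(st['eef_rot']).as_matrix();T[:3,3]=st['eef_pos']
        M=np.linalg.inv(T@c['mount']);R,t=M[:3,:3],M[:3,3]
    return K,R,t
def ray(C,u,v):
    K,R,t=C; d=R.T@np.linalg.inv(K)@np.array([u,v,1.]); return -R.T@t,d
def plane(C,u,v,z):
    o,d=ray(C,u,v); return o+d*(z-o[2])/d[2]
def dep(C,u,v,D):
    o,d=ray(C,u,v); return o+d*D
def tri(*obs):
    A=np.zeros((3,3));b=np.zeros(3)
    for C,u,v in obs:
        o,d=ray(C,u,v);d=d/np.linalg.norm(d);P=np.eye(3)-np.outer(d,d);A+=P;b+=P@o
    X=np.linalg.solve(A,b)
    res=[np.linalg.norm((np.eye(3)-np.outer(d/np.linalg.norm(d),d/np.linalg.norm(d)))@(X-o)) for o,d in (ray(*q) for q in obs)]
    return X,res
def proj(C,X):
    K,R,t=C;p=K@(R@np.asarray(X,float)+t);return p[:2]/p[2]
def cloud(C,D):
    K,R,t=C;v,u=np.mgrid[:D.shape[0],:D.shape[1]]
    p=np.stack([(u-K[0,2])/K[0,0]*D,(v-K[1,2])/K[1,1]*D,D],-1)
    return (p-t)@R
def shot(name,tag):
    st=status.state();p,d=vision.read_camera(name);cv2.imwrite(f'pics/{tag}.png',p[:,:,::-1])
    return cam(name,st),p,d,st
E
python3 - <<'E'
import cv2,numpy as np
from h import *
a=cv2.imread('pics/a_scene.png');b=cv2.imread('pics/a_side.png')
def crop(im,x,y,w,h,s): return cv2.resize(im[y:y+h,x:x+w],None,fx=s,fy=s,interpolation=cv2.INTER_CUBIC)
top=np.hstack([crop(a,180,175,80,56,5),crop(b,298,232,80,56,5)])
bot=np.hstack([crop(a,315,265,100,60,4),crop(b,190,130,100,60,4)])
cv2.imwrite('pics/z1.png',np.vstack([top,bot]))
# depth clouds
for n in('scene','side'):
    P=cloud(cam(n),np.load(f'pics/a_{n}.npy'))
    im=cv2.imread(f'pics/a_{n}.png');hsv=cv2.cvtColor(im,cv2.COLOR_BGR2HSV)
    print(n)
    blue=cv2.inRange(hsv,(105,120,40),(130,255,255))
    k,l,s,c=cv2.connectedComponentsWithStats(blue)
    for i in range(1,k):
        if s[i,4]>100:
            q=P[l==i];tp=q[abs(q[:,2]-np.percentile(q[:,2],90))<.004]
            print('blue',s[i],np.percentile(q,[2,50,98],axis=0).round(3).tolist(),'top',tp.mean(0).round(4), cv2.minAreaRect((tp[:,:2]*1000).astype(np.float32)))
    for nm,lo,hi in(('yellow',(20,150,80),(35,255,255)),('green',(50,150,50),(75,255,255))):
        m=cv2.inRange(hsv,lo,hi);k,l,s,c=cv2.connectedComponentsWithStats(m)
        for i in range(1,k):
            if s[i,4]>30:
                q=P[l==i];print(nm,s[i],np.median(q,0).round(3),cv2.minAreaRect((q[:,:2]*1000).astype(np.float32)))
    # cabinet top
    m=(abs(P[...,2]-.105)<.006)&(P[...,0]>.5)
    k,l,s,c=cv2.connectedComponentsWithStats(m.astype(np.uint8))
    i=1+np.argmax(s[1:,4]);q=P[l==i]
    print('cab',s[i],q.mean(0).round(3),cv2.minAreaRect((q[:,:2]*1000).astype(np.float32)))
E
```

```text
scene
blue [230 150  14  21 140] [[0.307, -0.372, 0.039], [0.338, -0.354, 0.078], [0.414, -0.263, 0.131]] top [ 0.326  -0.3551  0.0797] ((320.839599609375, -351.57293701171875), (43.648956298828125, 43.537349700927734), 8.025347709655762)
blue [239 165  21  18 153] [[0.329, -0.333, 0.017], [0.335, -0.299, 0.04], [0.341, -0.272, 0.062]] top [ 0.335  -0.2963  0.0592] ((335.129150390625, -297.7650451660156), (6.917945384979248, 48.16658401489258), 12.622843742370605)
blue [196 188  42  24 518] [[0.458, -0.307, 0.045], [0.519, -0.257, 0.054], [0.553, -0.229, 0.057]] top [ 0.5109 -0.2652  0.0543] ((503.2132568359375, -272.04241943359375), (93.06671142578125, 75.56873321533203), 14.789233207702637)
yellow [183 244  36  33 468] [ 0.687 -0.15   0.027] ((922.8818969726562, 107.00233459472656), (807.6903686523438, 79.76058959960938), 47.267608642578125)
green [160 148   9   6  36] [ 0.534 -0.416  0.157] ((842.7302856445312, 4.511444091796875), (1071.6221923828125, 20.23724365234375), 53.76247787475586)
cab [  223   283   238   137 25211] [0.778 0.262 0.104] ((777.4979248046875, 267.76141357421
[... 304 characters left out ...]
916)
blue [ 224  299  101  110 5327] [[0.188, -0.399, 0.026], [0.241, -0.359, 0.082], [0.331, -0.282, 0.085]] top [ 0.2573 -0.3399  0.0822] ((263.06256103515625, -335.4842529296875), (143.4357452392578, 113.17642211914062), 6.599498271942139)
yellow [336 197  26  23 253] [ 0.677 -0.168  0.031] ((675.8998413085938, -164.75961303710938), (95.14472961425781, 23.470922470092773), 4.152446746826172)
green [407 251  16  15 156] [ 0.522 -0.426  0.161] ((523.6533813476562, -425.0276794433594), (26.94512939453125, 25.64119529724121), 48.139286041259766)
cab [ 260   97   63   46 1372] [0.793 0.166 0.105] ((806.2314453125, 187.12686157226562), (269.9978942871094, 136.6856689453125), 21.119144439697266)
```

View pics/z1.png

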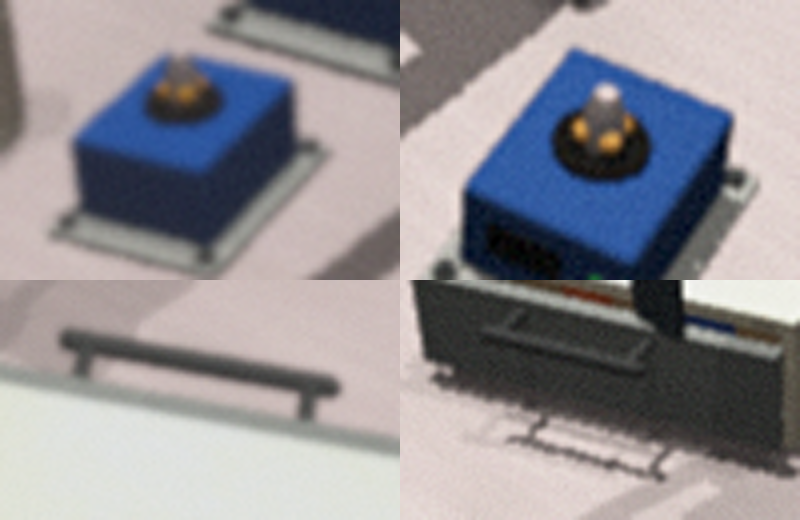

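```bash
python3 - <<'E'
from h import *
S,D=cam('scene'),cam('side')
e1,r1=tri((S,331.9,280.3),(D,250,151.5)); e2,r2=tri((S,398,291.2),(D,212,143.3))
print('handle ends -y',e1.round(4),r1,'+y',e2.round(4),r2,np.linalg.norm(e2-e1),'mid',(e1+e2)/2, np.degrees(np.arctan2(*(e2-e1)[1::-1]))-90)
# stud tip
t,r=tri((S,180+180/5,175+57/5),(D,298+205/5,232+88/5));print('stud',t.round(4),r)
# seal centre on plane .06
print(plane(S,180+184/5,175+100/5,.060),plane(D,298+202/5,232+143/5,.060))
# box top corners at .056
print([plane(S,180+u/5,175+v/5,.056)[:2].round(3) for u,v in((163,55),(293,80),(205,172),(78,142))])
print([plane(D,298+(u-400)/5,232+v/5,.056)[:2].round(3) for u,v in((574,48),(732,115),(630,262),(464,187))])
P=cloud(S,np.load('pics/a_scene.npy'))
print('cabfront depth',[P[v,u].round(4) for u,v in((320,292),(380,300))])
E
```

```text
handle ends -y [0.6229 0.1427 0.0802] [np.float64(0.0007956025525278974), np.float64(0.0007956025525277932)] +y [0.5762 0.2538 0.0793] [np.float64(0.00197676431252382), np.float64(0.001976764312523693)] 0.12049620325134038 mid [0.59952865 0.19826008 0.07976308] 22.814524372476896
stud [ 0.5025 -0.2738  0.0839] [np.float64(0.001335085039148965), np.float64(0.001335085039149002)]
[ 0.50392653 -0.27058225  0.06      ] [ 0.49731767 -0.28055293  0.06      ]
[array([ 0.472, -0.317]), array([ 0.451, -0.243]), array([ 0.543, -0.22 ]), array([ 0.561, -0.29 ])]
[array([ 0.535, -0.233]), array([ 0.552, -0.307]), array([ 0.459, -0.328]), array([ 0.441, -0.254])]
cabfront depth [array([0.6843, 0.1547, 0.1051]), array([0.6274, 0.243 , 0.0928])]
```

```bash
python3 -m pendant '[{"y":0.04,"wz":7},{"x":0.0,"y":0.08,"wz":14,"grip":170},{"x":0.0,"y":0.11,"wz":21,"grip":170},{"x":0.0,"y":0.11,"wz":21,"grip":170},{"x":0.0,"y":0.11,"wz":21,"grip":170}]' 40
python3 - <<'E'
from h import *
C,p,d,st=shot('wrist','b_wrist');np.save('pics/b_wrist.npy',d)
print(st['eef_pos'],st['eef_rot'],st['gripper_width'],proj(C,[.5995,.198,.08]))
E
```

```text
[5.74642383e-01 6.21765078e-06 2.24328834e-01] [-2.22074203e+00 -2.22076758e+00  1.42353585e-03] 0.9999349095971858 [317.79712266 -43.24628901]invalid input at $[0]: expected keys x, y, z, wx, wy, wz, grip
```

View pics/b_wrist.png

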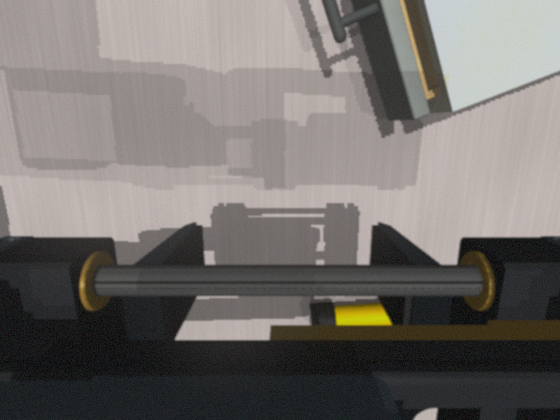

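The call was refused because every row needs all seven keys. The picture is unchanged.

```bash
python3 -m pendant '[{"x":0,"y":0.04,"z":0,"wx":0,"wy":0,"wz":7,"grip":170},{"x":0,"y":0.08,"z":0,"wx":0,"wy":0,"wz":14,"grip":170},{"x":0,"y":0.11,"z":0,"wx":0,"wy":0,"wz":21,"grip":170},{"x":0,"y":0.11,"z":0,"wx":0,"wy":0,"wz":21,"grip":170},{"x":0,"y":0.11,"z":0,"wx":0,"wy":0,"wz":21,"grip":170}]' 40
python3 - <<'E'
from h import *
C,p,d,st=shot('wrist','b1_wrist');np.save('pics/b_wrist.npy',d)
print(st['eef_pos'],st['eef_rot'],st['gripper_width'],proj(C,[.5995,.198,.08]))
E
```

```text
clock: 0.7
eef_pos: [0.5748, 0.1103, 0.2247]
eef_rot: [1.779, 2.589, -0.001]
contact_force: [0.2, 0.2, -0.0]
gripper_width: 0.592
[0.57482779 0.11027168 0.22469584] [ 1.77885389e+00  2.58941573e+00 -1.24725108e-03] 0.5923373615108436 [347.69938541 119.18747486]
```

View pics/b1_wrist.png

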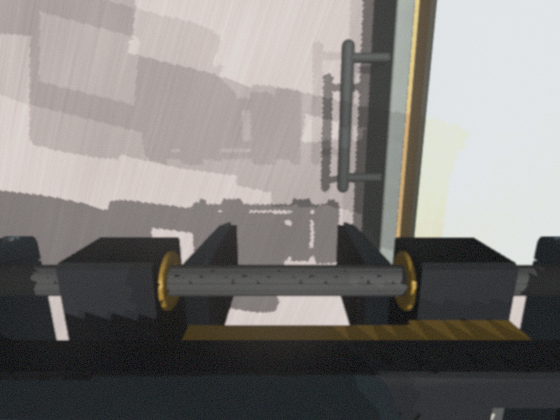

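The bar runs from (348,43) to (343,189), close to the predicted middle at (348,119).

```bash
python3 - <<'E'
from h import *
st=status.state();C=cam('wrist',st);S,D=cam('scene'),cam('side')
a=plane(C,348,43,.08);b=plane(C,343.5,189,.08);print(a,b,np.linalg.norm(a-b),(a+b)/2,np.degrees(np.arctan2(*(a-b)[1::-1]))-90)
for u,v,w in(((331.9,280.3),(250,151.5),(343.5,188)),((398,291.2),(212,143.3),(348,44))):
    print(tri((S,*u),(D,*v),(C,*w)), tri((S,*u),(C,*w)),tri((D,*v),(C,*w)))
# cabinet/drawer front edge yaw
for u,v in((435,5),(405,235)): print(plane(C,u,v,.105))
T=Ro.from_rotvec(st['eef_rot']).as_matrix();print(np.degrees(np.arctan2(T[1,1],T[0,1])))
E
```

```text
[0.57513428 0.25425283 0.08      ] [0.6211572  0.13799092 0.08      ] 0.12503976279041398 [0.59814574 0.19612187 0.08      ] 21.596407647219976
(array([0.62146405, 0.14083031, 0.08027564]), [np.float64(0.0021351694141834372), np.float64(0.0012035794668913493), np.float64(0.002073253632259253)]) (array([0.62054935, 0.14037652, 0.07829754]), [np.float64(0.0017900717104535513), np.float64(0.001790071710453604)]) (array([0.62045972, 0.13900697, 0.08264313]), [np.float64(0.00032144811266611494), np.float64(0.00032144811266613825)])
(array([0.57585551, 0.25371863, 0.07923233]), [np.float64(0.0018710555092371604), np.float64(0.002102889436877837), np.float64(0.0003503259359367844)]) (array([0.57511679, 0.25437134, 0.07972643]), [np.float64(0.0008160262852291227), np.float64(0.000816026285229122)]) (array([0.57648471, 0.25321943, 0.07850849]), [np.float64(0.0011599266365615645), np.float64(0.0011599266365614055)])
[0.62385305 0.29514578 0.105     ]
[0.68285387 0.1222791  0.105     ]
20.956601865457525
```

```bash
python3 -m pendant '[{"x":0.012,"y":0.043,"z":0,"wx":0,"wy":0,"wz":0,"grip":170},{"x":0.0235,"y":0.0865,"z":0,"wx":0,"wy":0,"wz":0,"grip":170},{"x":0.0235,"y":0.0865,"z":-0.04,"wx":0,"wy":0,"wz":0,"grip":170},{"x":0.0235,"y":0.0865,"z":-0.07,"wx":0,"wy":0,"wz":0,"grip":170},{"x":0.0235,"y":0.0865,"z":-0.085,"wx":0,"wy":0,"wz":0,"grip":170},{"x":0.0235,"y":0.0865,"z":-0.085,"wx":0,"wy":0,"wz":0,"grip":170}]'
python3 - <<'E'
from h import *
C,p,d,st=shot('wrist','b2_wrist');print(proj(C,[.5983,.1968,.08]),st['eef_pos'])
E
```

```text
clock: 1.35
eef_pos: [0.5971, 0.1947, 0.1371]
eef_rot: [-1.78, -2.584, 0.008]
contact_force: [0.0, -0.2, 0.5]
gripper_width: 0.332
[289.43241118 225.60577675] [0.59709379 0.19465171 0.13711593]
```

View pics/b2_wrist.png

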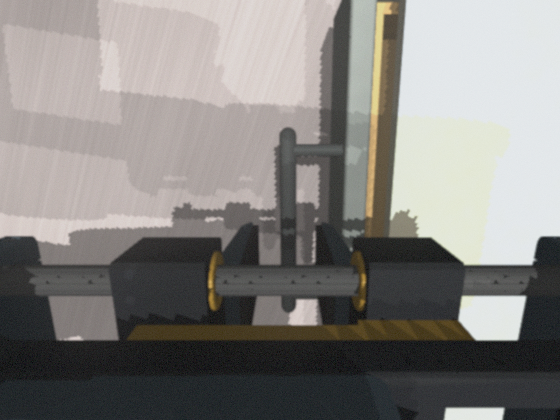

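The bar at column 288 stands centred between the fingers, and the right finger clears the drawer front (edge at about column 343). Next I'll descend, close and check before pulling.

```bash
python3 -m pendant '[{"x":0,"y":0,"z":-0.025,"wx":0,"wy":0,"wz":0,"grip":170},{"x":0,"y":0,"z":-0.05,"wx":0,"wy":0,"wz":0,"grip":170},{"x":0,"y":0,"z":-0.067,"wx":0,"wy":0,"wz":0,"grip":170},{"x":0,"y":0,"z":-0.067,"wx":0,"wy":0,"wz":0,"grip":170},{"x":0,"y":0,"z":-0.067,"wx":0,"wy":0,"wz":0,"grip":255},{"x":0,"y":0,"z":-0.067,"wx":0,"wy":0,"wz":0,"grip":255},{"x":0,"y":0,"z":-0.067,"wx":0,"wy":0,"wz":0,"grip":255},{"x":0,"y":0,"z":-0.067,"wx":0,"wy":0,"wz":0,"grip":255}]' 30
```

```text
clock: 2.2
eef_pos: [0.5993, 0.1965, 0.0747]
eef_rot: [1.778, 2.588, 0.003]
contact_force: [-0.5, -1.0, 4.7]
gripper_width: 0.116
```

```bash
python3 -m pendant '[{"x":-0.0093,"y":-0.0036,"z":0,"wx":0,"wy":0,"wz":0,"grip":255},{"x":-0.028,"y":-0.0108,"z":0,"wx":0,"wy":0,"wz":0,"grip":255},{"x":-0.0467,"y":-0.0179,"z":0,"wx":0,"wy":0,"wz":0,"grip":255},{"x":-0.0654,"y":-0.0251,"z":0,"wx":0,"wy":0,"wz":0,"grip":255},{"x":-0.084,"y":-0.0323,"z":0,"wx":0,"wy":0,"wz":0,"grip":255},{"x":-0.1027,"y":-0.0394,"z":0,"wx":0,"wy":0,"wz":0,"grip":255},{"x":-0.1214,"y":-0.0466,"z":0,"wx":0,"wy":0,"wz":0,"grip":255},{"x":-0.14,"y":-0.0538,"z":0,"wx":0,"wy":0,"wz":0,"grip":255},{"x":-0.152,"y":-0.0583,"z":0,"wx":0,"wy":0,"wz":0,"grip":255},{"x":-0.1634,"y":-0.0627,"z":0,"wx":0,"wy":0,"wz":0,"grip":255},{"x":-0.1634,"y":-0.0627,"z":0,"wx":0,"wy":0,"wz":0,"grip":255}]'
python3 - <<'E'
from h import *
for n in('scene','side','wrist'): 
    C,p,d,st=shot(n,'c_'+n); np.save(f'pics/c_{n}.npy',d)
print(st['eef_pos'],st['contact_force'])
a=cv2.imread('pics/c_scene.png');b=cv2.imread('pics/c_side.png')
cv2.imwrite('pics/c_z.png',np.vstack([cv2.resize(a[150:350,200:520],None,fx=2,fy=1.5),cv2.resize(b[80:280,140:460],None,fx=2,fy=1.5)]))
E
```

```text
clock: 3.3
eef_pos: [0.4346, 0.1326, 0.0746]
eef_rot: [1.776, 2.588, 0.001]
contact_force: [1.6, -4.2, 9.4]
gripper_width: 0.11
[0.43566787 0.13299695 0.07457873] [ 0.21281963 -4.34852694  9.68202014]
```

View pics/c_z.png

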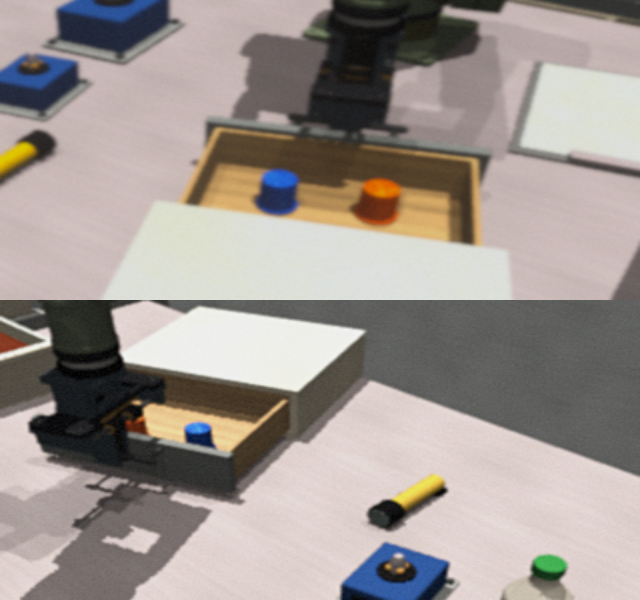

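View pics/c_wrist.png

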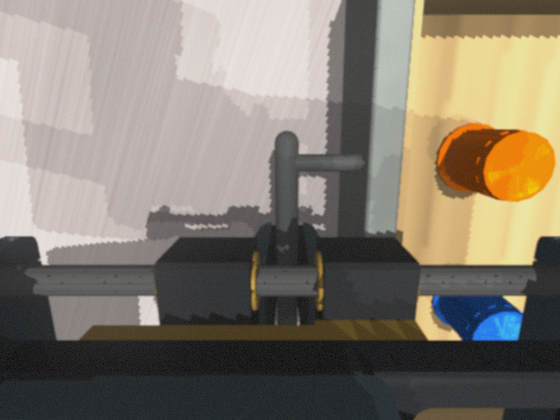

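The drawer is open with the blue spare and orange cap both standing. In the wrist view the orange cap's top centre is at about (518,165); in the scene crop the blue is on the left and the orange on the right. Next I'll measure the caps and how far the drawer opened.

```bash
cat >> h.py <<'E'
def mask(p,nm):
    hsv=cv2.cvtColor(p,cv2.COLOR_RGB2HSV)
    return cv2.inRange(hsv,*{'orange':((3,170,100),(16,255,255)),'blue':((105,140,60),(128,255,255))}[nm])
E
python3 - <<'E'
from h import *
st=status.state()
yaw=np.radians(21.2);ex=np.array([np.cos(yaw),np.sin(yaw)]);ey=np.array([-ex[1],ex[0]])
H=st['eef_pos'][:2]
for n in('scene','side','wrist'):
    C=cam(n,st);p=cv2.imread(f'pics/c_{n}.png')[:,:,::-1].copy();d=np.load(f'pics/c_{n}.npy');P=cloud(C,d)
    for c in('orange','blue'):
        m=mask(p,c).astype(bool)&(P[...,2]>.02)&(P[...,2]<.08)&(abs((P[...,:2]-H)@ey)<.14)&((P[...,:2]-H)@ex>.02)&((P[...,:2]-H)@ex<.28)
        q=P[m]
        if len(q)<20: continue
        z=np.percentile(q[:,2],95); t=q[q[:,2]>z-.004];(cx,cy),r=cv2.minEnclosingCircle((t[:,:2]*1000).astype(np.float32))
        print(n,c,len(q),'ztop',z.round(4),'mean',t[:,:2].mean(0).round(4),'circ',round(cx,1),round(cy,1),round(r,1),'local',(np.array([cx,cy])/1000-H)@ex,(np.array([cx,cy])/1000-H)@ey)
    if n!='wrist':
        L=np.stack([(P[...,:2]-H)@ex,(P[...,:2]-H)@ey],-1)
        m=(abs(P[...,2]-.105)<.005)&(abs(L[...,1])<.14)&(L[...,0]>.1)&(L[...,0]<.6)
        print(n,'cab front local x at',[np.percentile(L[...,0][m&(abs(L[...,1]-y)<.01)],[1,3,99]).round(4).tolist() for y in(-.1,-.05,0,.05,.1) if (m&(abs(L[...,1]-y)<.01)).sum()>10])
        m=(abs(P[...,2]-.091)<.004)&(abs(L[...,1])<.14)&(abs(L[...,0])<.08)
        print('drawer front',np.percentile(L[...,0][m&(abs(L[...,1])>.07)],[3,50,97]))
E
```

```text
scene orange 458 ztop 0.0678 mean [0.5277 0.2206] circ 528.6 221.1 19.0 local 0.11827128143969419 0.04855535926316003
scene blue 321 ztop 0.0679 mean [0.5719 0.1323] circ 571.5 130.5 19.1 local 0.125485722219945 -0.05140553902053885
scene cab front local x at [[0.2395, 0.2471, 0.4888], [0.2387, 0.2455, 0.475], [0.2391, 0.2457, 0.4609], [0.2385, 0.2446, 0.4468], [0.238, 0.2443, 0.4334]]
drawer front [0.03578267 0.04497478 0.05071429]
side blue 132 ztop 0.0697 mean [0.5671 0.1252] circ 567.2 126.0 17.5 local 0.11986574051013234 -0.05403839687404237
side cab front local x at [[0.2317, 0.2333, 0.4963], [0.2313, 0.2328, 0.4954], [0.2312, 0.2336, 0.4929], [0.2316, 0.233, 0.4951], [0.2312, 0.234, 0.4949]]
drawer front [0.03083603 0.03575614 0.04676287]
wrist orange 3296 ztop 0.0683 mean [0.5195 0.2198] circ 527.8 220.0 18.1 local 0.11717749540526204 0.04777900415709078
wrist blue 2637 ztop 0.0679 mean [0.5607 0.1355] circ 564.5 134.4 16.1 local 0.12037054631812748 -0.04526164384706297
```

The drawer has come out 0.177 m plus its starting gap. The orange cap top is at about (0.528, 0.2205, 0.068), agreeing between scene and wrist, and the spare is about 0.10 m away. Next: release, lift and look from above.

```bash
python3 -m pendant '[{"x":0,"y":0,"z":0,"wx":0,"wy":0,"wz":0,"grip":170},{"x":0,"y":0,"z":0,"wx":0,"wy":0,"wz":0,"grip":170},{"x":0,"y":0,"z":0,"wx":0,"wy":0,"wz":0,"grip":170},{"x":0,"y":0,"z":0.02,"wx":0,"wy":0,"wz":0,"grip":170},{"x":0,"y":0,"z":0.05,"wx":0,"wy":0,"wz":0,"grip":170},{"x":0,"y":0,"z":0.09,"wx":0,"wy":0,"wz":0,"grip":70},{"x":0.03,"y":0.01,"z":0.13,"wx":0,"wy":0,"wz":0,"grip":70},{"x":0.07,"y":0.025,"z":0.13,"wx":0,"wy":0,"wz":0,"grip":70},{"x":0.11,"y":0.04,"z":0.13,"wx":0,"wy":0,"wz":0,"grip":70},{"x":0.11,"y":0.04,"z":0.13,"wx":0,"wy":0,"wz":0,"grip":70},{"x":0.11,"y":0.04,"z":0.13,"wx":0,"wy":0,"wz":0,"grip":70}]'
cat > look.py <<'E'
import sys
from h import *
def topfit(tag,c,ztop):
    C,p,d,st=shot('wrist',tag);m=mask(p,c);P=cloud(C,d)
    b=(m>0)&(abs(P[...,2]-ztop)<.004)
    k,l,s,ce=cv2.connectedComponentsWithStats(b.astype(np.uint8));i=1+np.argmax(s[1:,4])
    cn=max(cv2.findContours((l==i).astype(np.uint8),cv2.RETR_EXTERNAL,cv2.CHAIN_APPROX_NONE)[0],key=len)
    e=cv2.fitEllipse(cn);X=plane(C,*e[0],ztop)
    print(c,'ell',np.round(e[0],1),np.round(e[1],1),'plane',X.round(4),'cloud',P[l==i].mean(0).round(4),'TCP',st['eef_pos'].round(4))
    return C,e,X,st
E
python3 - <<'E'
from look import *
topfit('d1','orange',.068)
E
```

```text
clock: 4.55
eef_pos: [0.5447, 0.1739, 0.2016]
eef_rot: [-1.778, -2.588, 0.004]
contact_force: [0.1, -0.0, 0.5]
gripper_width: 0.725
orange ell [288.4 147.2] [37.8 41.4] plane [0.5284 0.2205 0.068 ] cloud [0.5242 0.2153 0.0675] TCP [0.5447 0.1739 0.2016]
```

View pics/d1.png

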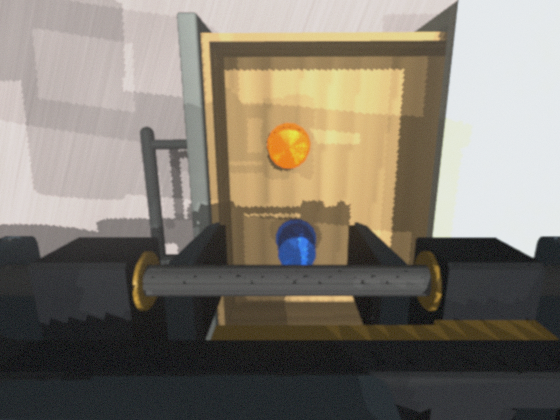

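```bash
python3 - <<'E'
from h import *
C,p,d,st=shot('wrist','d2');m=mask(p,'orange');P=cloud(C,d)
k,l,s,ce=cv2.connectedComponentsWithStats(m)
for i in range(1,k):
    if s[i,4]>50: print(s[i],ce[i],plane(C,*ce[i],.068))
for u,v in((288,147),(288,130),(288,165),(272,147),(304,147)): print(u,v,d[v,u],P[v,u].round(4),plane(C,u,v,.068).round(4))
E
```

```text
[268 123  43  46 475] [287.05684211 141.57684211] [0.52482371 0.22427844 0.068     ]
288 147 0.28968138 [0.5273 0.2202 0.0673] [0.5273 0.2202 0.068 ]
288 130 0.28606343 [0.5221 0.2337 0.0674] [0.5221 0.2337 0.068 ]
288 165 0.29417118 [0.533  0.2054 0.0667] [0.5329 0.2056 0.068 ]
272 147 0.29029888 [0.5142 0.2151 0.0667] [0.5142 0.2152 0.068 ]
304 147 0.289212 [0.5403 0.2252 0.0677] [0.5403 0.2252 0.068 ]
```

```bash
python3 -m pendant '[{"x":-0.005,"y":0.013,"z":-0.03,"wx":0,"wy":0,"wz":0,"grip":70},{"x":-0.009,"y":0.022,"z":-0.06,"wx":0,"wy":0,"wz":0,"grip":70},{"x":-0.009,"y":0.022,"z":-0.06,"wx":0,"wy":0,"wz":0,"grip":70},{"x":-0.009,"y":0.022,"z":-0.06,"wx":0,"wy":0,"wz":0,"grip":70}]'
python3 - <<'E'
from h import *
C,p,d,st=shot('wrist','d3');P=cloud(C,d)
m=cv2.inRange(cv2.cvtColor(p,cv2.COLOR_RGB2HSV),(3,150,90),(25,255,255)).astype(bool)&(abs(P[...,2]-.068)<.005)
k,l,s,ce=cv2.connectedComponentsWithStats(m.astype(np.uint8))
i=1+np.argmax(s[1:,4]);print(s[i],ce[i],plane(C,*ce[i],.068),P[l==i].mean(0),st['eef_pos'])
E
```

```text
clock: 5.05
eef_pos: [0.5355, 0.1954, 0.1435]
eef_rot: [-1.779, -2.589, 0.001]
contact_force: [0.9, -0.6, 0.5]
gripper_width: 0.725
[ 265  161   49   50 1878] [289.2715655  185.49627263] [0.52817778 0.22052189 0.068     ] [0.52824436 0.22035911 0.06748337] [0.53545548 0.19544387 0.14352158]
```

View pics/d3.png

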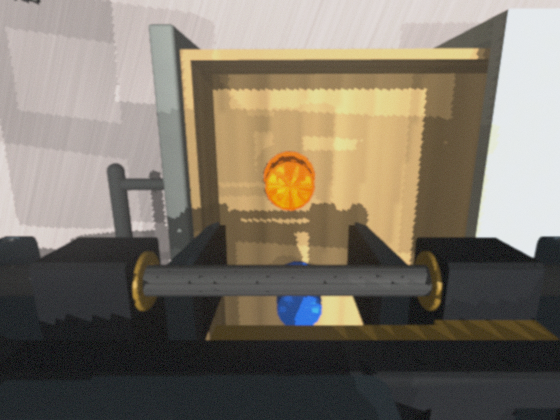

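The orange cap's top (289,185) gives (0.528, 0.2205, 0.0675), the same as the earlier view. Next I'll descend and grip.

```bash
python3 -m pendant '[{"x":-0.0074,"y":0.025,"z":0,"wx":0,"wy":0,"wz":0,"grip":70},{"x":-0.0074,"y":0.025,"z":-0.035,"wx":0,"wy":0,"wz":0,"grip":70},{"x":-0.0074,"y":0.025,"z":-0.07,"wx":0,"wy":0,"wz":0,"grip":70},{"x":-0.0074,"y":0.025,"z":-0.09,"wx":0,"wy":0,"wz":0,"grip":70},{"x":-0.0074,"y":0.025,"z":-0.0985,"wx":0,"wy":0,"wz":0,"grip":70},{"x":-0.0074,"y":0.025,"z":-0.0985,"wx":0,"wy":0,"wz":0,"grip":70}]'
python3 - <<'E'
from h import *
shot('side','d4')
a=cv2.imread('pics/d4.png');cv2.imwrite('pics/d4z.png',cv2.resize(a[90:250,140:340],None,fx=4,fy=3.5))
E
```

```text
clock: 5.7
eef_pos: [0.5292, 0.2206, 0.045]
eef_rot: [1.78, 2.588, 0.001]
contact_force: [0.1, -0.5, 0.5]
gripper_width: 0.723
```

View pics/d4z.png

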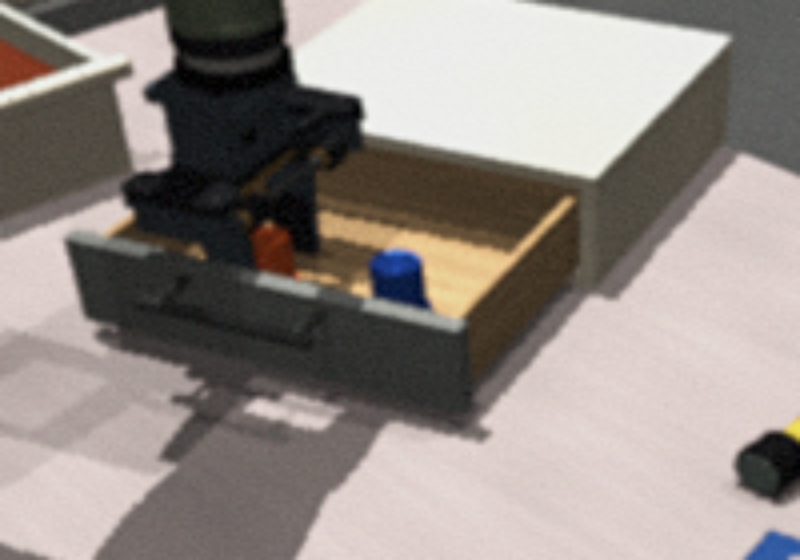

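The fingers straddle the orange cap without contact. Closing now, then lifting.

```bash
python3 -m pendant '[{"x":0,"y":0,"z":0,"wx":0,"wy":0,"wz":0,"grip":255},{"x":0,"y":0,"z":0,"wx":0,"wy":0,"wz":0,"grip":255},{"x":0,"y":0,"z":0,"wx":0,"wy":0,"wz":0,"grip":255},{"x":0,"y":0,"z":0,"wx":0,"wy":0,"wz":0,"grip":255},{"x":0,"y":0,"z":0,"wx":0,"wy":0,"wz":0,"grip":255},{"x":0,"y":0,"z":0.015,"wx":0,"wy":0,"wz":0,"grip":255},{"x":0,"y":0,"z":0.045,"wx":0,"wy":0,"wz":0,"grip":255},{"x":0,"y":0,"z":0.085,"wx":0,"wy":0,"wz":0,"grip":255},{"x":0,"y":0,"z":0.13,"wx":0,"wy":0,"wz":0,"grip":255},{"x":0,"y":0,"z":0.165,"wx":0,"wy":0,"wz":0,"grip":255},{"x":0,"y":0,"z":0.165,"wx":0,"wy":0,"wz":0,"grip":255}]' 55
python3 - <<'E'
from h import *
for n in('scene','side'): shot(n,'e_'+n)
a=cv2.imread('pics/e_scene.png');b=cv2.imread('pics/e_side.png')
cv2.imwrite('pics/e_z.png',np.vstack([cv2.resize(a[100:300,200:520],None,fx=2,fy=1.5),cv2.resize(b[30:230,140:460],None,fx=2,fy=1.5)]))
E
```

```text
clock: 6.85
eef_pos: [0.5314, 0.2219, 0.2151]
eef_rot: [1.776, 2.584, 0.015]
contact_force: [0.5, -0.3, 0.2]
gripper_width: 0.391
```

View pics/e_z.png

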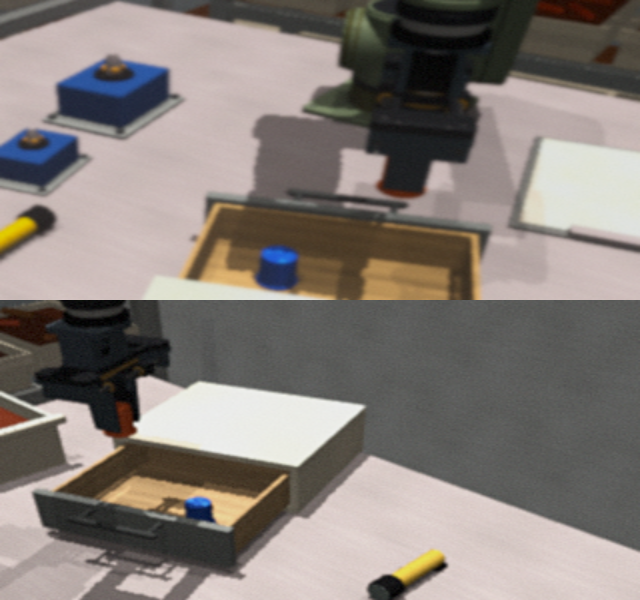

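The cap is held (opening 35.6 mm) with the blue spare still standing. Now I'll carry it towards the small probe, turn the tool back to yaw 0, and stop past the stud so the wrist camera sees it.

```bash
python3 -m pendant '[{"x":-0.001,"y":-0.02,"z":0.005,"wx":0,"wy":0,"wz":0,"grip":255},{"x":-0.003,"y":-0.05,"z":0.015,"wx":0,"wy":0,"wz":-2,"grip":255},{"x":-0.005,"y":-0.09,"z":0.03,"wx":0,"wy":0,"wz":-5,"grip":255},{"x":-0.007,"y":-0.13,"z":0.03,"wx":0,"wy":0,"wz":-8,"grip":255},{"x":-0.009,"y":-0.17,"z":0.03,"wx":0,"wy":0,"wz":-11,"grip":255},{"x":-0.011,"y":-0.21,"z":0.03,"wx":0,"wy":0,"wz":-14,"grip":255},{"x":-0.013,"y":-0.25,"z":0.03,"wx":0,"wy":0,"wz":-17,"grip":255},{"x":-0.015,"y":-0.29,"z":0.03,"wx":0,"wy":0,"wz":-19,"grip":255},{"x":-0.017,"y":-0.33,"z":0.03,"wx":0,"wy":0,"wz":-21,"grip":255},{"x":-0.019,"y":-0.37,"z":0.03,"wx":0,"wy":0,"wz":-21,"grip":255},{"x":-0.021,"y":-0.40,"z":0.03,"wx":0,"wy":0,"wz":-21,"grip":255},{"x":-0.023,"y":-0.42,"z":0.03,"wx":0,"wy":0,"wz":-21,"grip":255}]'
python3 -m pendant '[{"x":0,"y":-0.03,"z":0,"wx":0,"wy":0,"wz":0,"grip":255},{"x":0,"y":-0.06,"z":0,"wx":0,"wy":0,"wz":0,"grip":255},{"x":0,"y":-0.09,"z":0,"wx":0,"wy":0,"wz":0,"grip":255},{"x":0,"y":-0.115,"z":0,"wx":0,"wy":0,"wz":0,"grip":255},{"x":0,"y":-0.125,"z":0,"wx":0,"wy":0,"wz":0,"grip":255},{"x":0,"y":-0.125,"z":0,"wx":0,"wy":0,"wz":0,"grip":255},{"x":0,"y":-0.125,"z":0,"wx":0,"wy":0,"wz":0,"grip":255}]'
python3 - <<'E'
from h import *
C,p,d,st=shot('wrist','f1');np.save('pics/f1.npy',d);np.save('pics/f1s.npy',np.r_[st['eef_pos'],st['eef_rot']])
print(proj(C,[.5025,-.2738,.088]))
E
```

```text
clock: 8.15
eef_pos: [0.5043, -0.201, 0.2369]
eef_rot: [-2.221, -2.216, 0.003]
contact_force: [-0.4, 0.6, -0.1]
gripper_width: 0.39
clock: 8.85
eef_pos: [0.5054, -0.3231, 0.2384]
eef_rot: [-2.219, -2.22, -0.0]
contact_force: [1.2, 0.0, -0.5]
gripper_width: 0.389
[283.5935443  146.53919246]
```

View pics/f1.png

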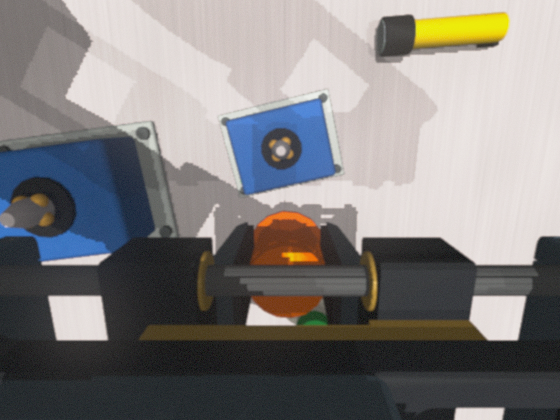

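```bash
python3 - <<'E'
from h import *
im=cv2.imread('pics/f1.png')
cv2.imwrite('pics/f1z.png',cv2.resize(im[85:205,215:345],None,fx=5,fy=5,interpolation=cv2.INTER_CUBIC))
s=np.load('pics/f1s.npy');C=cam('wrist',dict(eef_pos=s[:3],eef_rot=s[3:]))
hsv=cv2.cvtColor(im,cv2.COLOR_BGR2HSV)
m=((hsv[...,2]<60)&(hsv[...,1]<255)).astype(np.uint8);m[:, :255]=0;m[:,306:]=0;m[:125]=0;m[178:]=0
# blue box mask & convex hull minus: dark seal
blue=cv2.inRange(hsv,(105,120,60),(130,255,255));blue[:, :215]=0;blue[:,345:]=0;blue[:85]=0;blue[200:]=0
cn=max(cv2.findContours(blue,cv2.RETR_EXTERNAL,cv2.CHAIN_APPROX_NONE)[0],key=cv2.contourArea)
r=cv2.minAreaRect(cn);print('box',r,plane(C,*r[0],.056))
print([plane(C,*q,.056)[:2].round(4) for q in cv2.boxPoints(r)])
full=np.zeros_like(blue);cv2.drawContours(full,[cn],-1,1,-1)
hole=((full>0)&(blue==0)).astype(np.uint8);hole=cv2.morphologyEx(hole,cv2.MORPH_OPEN,np.ones((3,3)))
k,l,st,ce=cv2.connectedComponentsWithStats(hole);i=1+np.argmax(st[1:,4])
c2=max(cv2.findContours((l==i).astype(np.uint8),cv2.RETR_EXTERNAL,cv2.CHAIN_APPROX_NONE)[0],key=len);e=cv2.fitEllipse(c2);print('seal',st[i],e,plane(C,*e[0],.060))
D=np.load('pics/f1.npy');P=cloud(C,D)
print('z box',np.median(P[...,2][(blue>0)]));q=P[130:170,260:300];w=q[q[...,2]>.075];print('stud pts',len(w),w.mean(0) if len(w) else '',w.max(0) if len(w) else '')
print('seal->px at tip',proj(C,np.r_[plane(C,*e[0],.060)[:2],.088]))
E
```

```text
box ((281.02947998046875, 146.62966918945312), (76.50360870361328, 96.2278823852539), 77.19573211669922) [ 0.49954379 -0.27589012  0.056     ]
[array([ 0.4443, -0.2496]), array([ 0.5376, -0.2294]), array([ 0.5569, -0.3031]), array([ 0.4588, -0.3257])]
seal [ 261  128   41   42 1320] ((280.9366149902344, 148.18894958496094), (39.6844596862793, 40.603328704833984), 175.39024353027344) [ 0.49951698 -0.27718706  0.06      ]
z box 0.05541604998530772
stud pts 282 [ 0.49967371 -0.27613739  0.09281561] [ 0.50756346 -0.25443685  0.39781027]
seal->px at tip [280.37934701 150.25475592]
```

View pics/f1z.png

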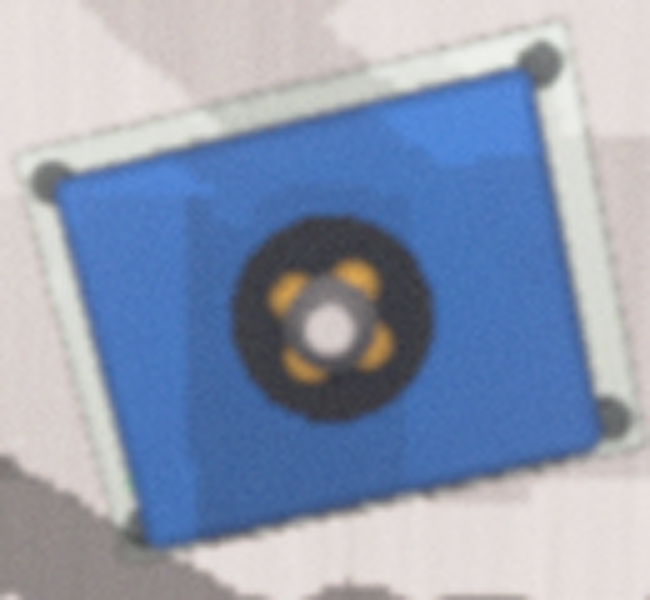

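The zoom shows the small probe's seal centred at about (281,148) and the stud tip at (281,150.6). The wrist gives a stud axis of (0.4997, -0.2772); the coarse scene/side triangulation said (0.5025, -0.2738). I'll take a closer second wrist view plus fixed views to settle it.

```bash
python3 -m pendant '[{"x":-0.003,"y":0,"z":-0.03,"wx":0,"wy":0,"wz":0,"grip":255},{"x":-0.006,"y":-0.002,"z":-0.06,"wx":0,"wy":0,"wz":0,"grip":255},{"x":-0.006,"y":-0.002,"z":-0.07,"wx":0,"wy":0,"wz":0,"grip":255},{"x":-0.006,"y":-0.002,"z":-0.07,"wx":0,"wy":0,"wz":0,"grip":255},{"x":-0.006,"y":-0.002,"z":-0.07,"wx":0,"wy":0,"wz":0,"grip":255}]'
python3 - <<'E'
from h import *
C,p,d,st=shot('wrist','g1');np.save('pics/g1.npy',d);np.save('pics/g1s.npy',np.r_[st['eef_pos'],st['eef_rot']])
S,ps,ds,_=shot('scene','g_scene');Dc,pd,dd,_=shot('side','g_side')
print(st['eef_pos'],proj(C,[.4997,-.2772,.088]))
T=[]
for im,(x,y,w,h) in((p,(200,80,170,170)),(ps,(190,170,80,80)),(pd,(300,220,80,80))):
    T.append(cv2.resize(im[y:y+h,x:x+w,::-1],(400,400),interpolation=cv2.INTER_CUBIC))
cv2.imwrite('pics/g_z.png',cv2.resize(np.hstack(T[:2]),(800,400)));cv2.imwrite('pics/g_z2.png',T[2])
E
```

```text
clock: 9.4
eef_pos: [0.5006, -0.326, 0.1707]
eef_rot: [2.219, 2.221, 0.001]
contact_force: [0.2, 0.4, -0.2]
gripper_width: 0.39
[ 0.50061476 -0.32602526  0.17072518] [284.93409228 152.75491009]
```

View pics/g_z.png

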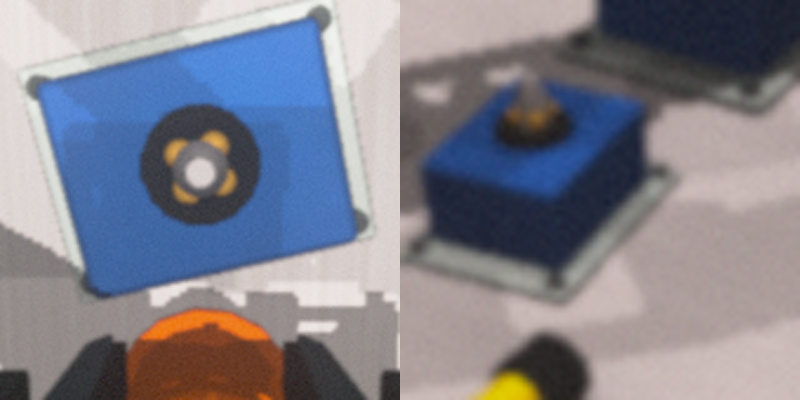

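View pics/g_z2.png

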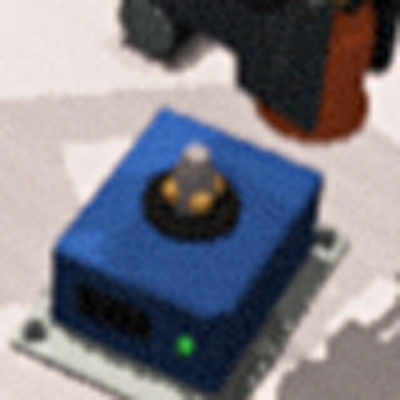

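View pics/g1.png

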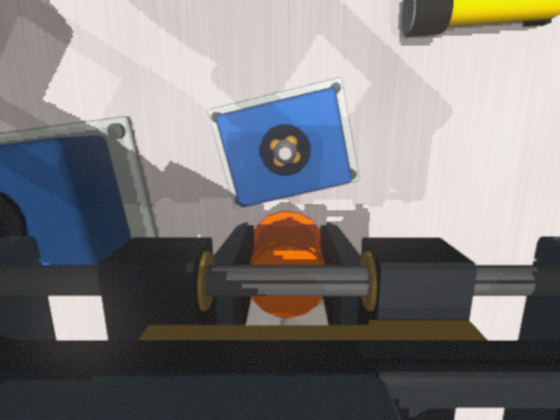

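```bash
python3 - <<'E'
from h import *
mk=lambda f:(lambda s:cam('wrist',dict(eef_pos=s[:3],eef_rot=s[3:])))(np.load(f))
F,G=mk('pics/f1s.npy'),mk('pics/g1s.npy');S,D=cam('scene'),cam('side')
s=np.load('pics/g1s.npy');T=np.eye(4);T[:3,:3]=Ro.from_rotvec(s[3:]).as_matrix();T[:3,3]=s[:3]
print('2 wrist',tri((F,281,150.6),(G,285,153.1)))
print('wrist+side',tri((G,285,153.1),(D,339.2,250.4)));print('wrist+scene',tri((G,285,153.1),(S,216.6,185)));print('all',tri((F,281,150.6),(G,285,153.1),(S,216.6,185),(D,339.2,250.4)))
print('wrist plane .088',plane(G,285,153.1,.088))
for o in(-2,0,2):
  for z in(.0195,.0225):
    th=np.linspace(0,2*np.pi,360);q=np.array([proj(G,T[:3]@np.r_[o/1e3+.022*np.cos(a),.022*np.sin(a),z,1]) for a in th]);print(o,z,'far row',q[:,1].min().round(1),'cols',q[:,0].min().round(1),q[:,0].max().round(1))
im=cv2.imread('pics/g1.png');m=cv2.inRange(cv2.cvtColor(im,cv2.COLOR_BGR2HSV),(2,150,60),(20,255,255));ys,xs=np.nonzero(m[195:330,230:345]);print('orange row min',ys.min()+195,[ (np.nonzero(m[r,230:345])[0].min()+230,np.nonzero(m[r,230:345])[0].max()+230) for r in (214,220,225,230,310)], ys.max()+195)
# where would cap top/flange be in the side view: axis check
for o in((0,0,.0225,1),(0,0,.0195,1)): print('side foot centre',proj(D,T[:3]@np.array(o)))
E
```

```text
2 wrist (array([ 0.49973605, -0.27880923,  0.07124366]), [np.float64(7.176416079258157e-05), np.float64(7.176416079271161e-05)])
wrist+side (array([ 0.49987924, -0.27775927,  0.08630167]), [np.float64(0.00021627359993671625), np.float64(0.00021627359993674967)])
wrist+scene (array([ 0.49838248, -0.27630515,  0.08510414]), [np.float64(0.0019370590622960254), np.float64(0.001937059062295876)])
all (array([ 0.49934874, -0.27691742,  0.08563735]), [np.float64(0.0010288368121286976), np.float64(0.0008264147252336399), np.float64(0.0030927034324678177), np.float64(0.0012878102699075847)])
wrist plane .088 [ 0.49974733 -0.27744733  0.088     ]
-2 0.0195 far row 214.3 cols 248.1 324.5
-2 0.0225 far row 212.9 cols 248.7 324.0
0 0.0195 far row 210.9 cols 248.0 324.6
0 0.0225 far row 209.5 cols 248.6 324.0
2 0.0195 far row 207.4 cols 247.9 324.7
2 0.0225 far row 206.1 cols 248.5 324.1
orange row min 212 [(np.int64(273), np.int64(300)), (np.int64(263), np.int64(311)), (np.int64(258), np.int64(314)), (np.int64(255), np.int64(319)), (np.int64(265), np.int64(308))] 329
side foot centre [361.32976959 240.09013893]
side foot centre [361.49536403 238.95091209]
```

The wrist views put the stud at (0.4998, -0.2775), with the side view agreeing to 0.2 mm and the cap centred in the jaws within about 1 mm. I'll move above the stud with the foot 12 mm over its tip and check against the fixed views.

```bash
python3 -m pendant '[{"x":-0.001,"y":0.02,"z":0,"wx":0,"wy":0,"wz":0,"grip":255},{"x":-0.001,"y":0.04,"z":0,"wx":0,"wy":0,"wz":0,"grip":255},{"x":-0.001,"y":0.049,"z":-0.02,"wx":0,"wy":0,"wz":0,"grip":255},{"x":-0.001,"y":0.049,"z":-0.04,"wx":0,"wy":0,"wz":0,"grip":255},{"x":-0.001,"y":0.049,"z":-0.048,"wx":0,"wy":0,"wz":0,"grip":255},{"x":-0.001,"y":0.049,"z":-0.048,"wx":0,"wy":0,"wz":0,"grip":255},{"x":-0.001,"y":0.049,"z":-0.048,"wx":0,"wy":0,"wz":0,"grip":255}]'
python3 - <<'E'
from h import *
st=status.state();print(st['eef_pos'],st['eef_rot'])
S,ps,ds,_=shot('scene','i_scene');Dc,pd,dd,_=shot('side','i_side')
T=[cv2.resize(ps[150:230,180:260,::-1],(400,400),interpolation=cv2.INTER_CUBIC),cv2.resize(pd[190:290,290:390,::-1],(400,400),interpolation=cv2.INTER_CUBIC)]
cv2.imwrite('pics/i_z.png',np.hstack(T))
for n,C in(('scene',S),('side',Dc)):
    print(n,'seat',proj(C,[.4998,-.2775,.06]),'tip',proj(C,[.4998,-.2775,.088]),'foot',proj(C,st['eef_pos']-[0,0,.0225]))
E
```

```text
clock: 10.25
eef_pos: [0.4992, -0.277, 0.1222]
eef_rot: [2.22, 2.221, 0.001]
contact_force: [0.1, 0.5, -0.2]
gripper_width: 0.389
[ 0.49917654 -0.27703837  0.12220361] [2.22041845e+00 2.22093730e+00 6.57887588e-04]
scene seat [215.96109639 193.49792246] tip [215.01105533 184.12004319] foot [214.90911343 180.07605181]
side seat [338.04565928 259.22664707] tip [339.03236652 249.76820411] foot [339.0832348  245.74017929]
```

View pics/i_z.png

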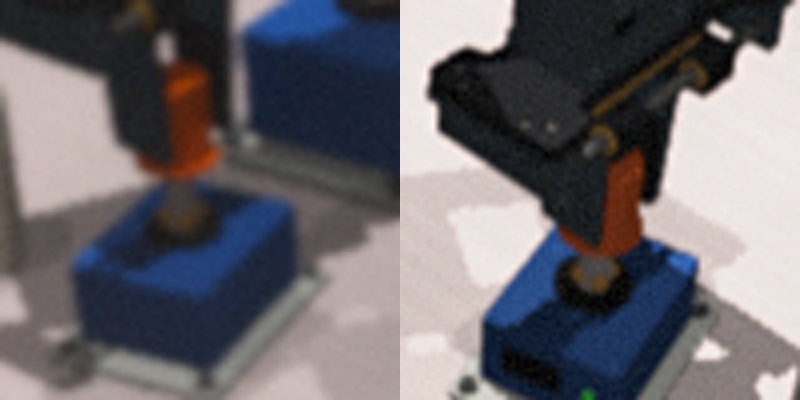

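In both views the flange sits over the stud: scene flange centre at about 180 against a stud at about 180, side 600 against 597. Next I'll descend gently onto the taper and read the lateral force.

```bash
python3 -m pendant '[{"x":0,"y":0,"z":-0.006,"wx":0,"wy":0,"wz":0,"grip":255},{"x":0,"y":0,"z":-0.012,"wx":0,"wy":0,"wz":0,"grip":255},{"x":0,"y":0,"z":-0.016,"wx":0,"wy":0,"wz":0,"grip":255},{"x":0,"y":0,"z":-0.02,"wx":0,"wy":0,"wz":0,"grip":255},{"x":0,"y":0,"z":-0.022,"wx":0,"wy":0,"wz":0,"grip":255},{"x":0,"y":0,"z":-0.022,"wx":0,"wy":0,"wz":0,"grip":255}]' 60
python3 -m pendant '[{"x":0,"y":0,"z":-0.002,"wx":0,"wy":0,"wz":0,"grip":255},{"x":0,"y":0,"z":-0.003,"wx":0,"wy":0,"wz":0,"grip":255},{"x":0,"y":0,"z":-0.003,"wx":0,"wy":0,"wz":0,"grip":255}]'; python3 -c "
from bench import status;s=status.state();print(s['contact_force'],s['ft_torque'])"
```

```text
clock: 10.95
eef_pos: [0.4985, -0.2771, 0.099]
eef_rot: [-2.221, -2.221, 0.0]
contact_force: [-0.1, 0.1, -0.3]
gripper_width: 0.387
clock: 11.25
eef_pos: [0.4987, -0.2772, 0.0964]
eef_rot: [-2.221, -2.221, -0.0]
contact_force: [-0.9, 1.3, -1.0]
gripper_width: 0.391
[-0.90748973  1.28903873 -1.04325574] [-0.03316116 -0.04092403  0.01288872]
```

The cap is sliding down the stud with almost no lateral force (about 1 N). Now I'll push to the balls in small steps.

```bash
python3 -m pendant '[{"x":0,"y":0,"z":-0.002,"wx":0,"wy":0,"wz":0,"grip":255},{"x":0,"y":0,"z":-0.003,"wx":0,"wy":0,"wz":0,"grip":255},{"x":0,"y":0,"z":-0.004,"wx":0,"wy":0,"wz":0,"grip":255}]'; python3 -m pendant '[{"x":0,"y":0,"z":-0.001,"wx":0,"wy":0,"wz":0,"grip":255},{"x":0,"y":0,"z":-0.002,"wx":0,"wy":0,"wz":0,"grip":255}]';python3 -m pendant '[{"x":0,"y":0,"z":-0.001,"wx":0,"wy":0,"wz":0,"grip":255},{"x":0,"y":0,"z":-0.002,"wx":0,"wy":0,"wz":0,"grip":255}]'
```

```text
clock: 11.55
eef_pos: [0.4992, -0.2773, 0.0931]
eef_rot: [2.221, 2.22, 0.001]
contact_force: [0.2, 0.7, 6.8]
gripper_width: 0.39
clock: 11.75
eef_pos: [0.4995, -0.2774, 0.0925]
eef_rot: [2.22, 2.22, 0.002]
contact_force: [-2.9, 1.5, 15.5]
gripper_width: 0.386
clock: 11.95
eef_pos: [0.4999, -0.2777, 0.0916]
eef_rot: [2.219, 2.219, 0.002]
contact_force: [-2.3, 1.8, 14.8]
gripper_width: 0.392
```

```bash
for i in 1 2; do python3 -m pendant '[{"x":0,"y":0,"z":-0.001,"wx":0,"wy":0,"wz":0,"grip":255}]' | grep -E "eef_pos|force"; done
```

```text
eef_pos: [0.4998, -0.2776, 0.0901]
contact_force: [-0.8, 1.7, 8.0]
eef_pos: [0.4993, -0.2773, 0.0876]
contact_force: [0.7, 0.8, -2.5]
```

```bash
python3 -m pendant '[{"x":0,"y":0,"z":-0.001,"wx":0,"wy":0,"wz":0,"grip":255}]' | grep -E "eef_pos|force"
```

```text
eef_pos: [0.4991, -0.2771, 0.0851]
contact_force: [4.1, 0.5, -6.8]
```

The push rose to 15.5 N, then dropped to -7 N, which is the click. Now I'll keep pushing down onto the seal.

```bash
for i in 1 2 3; do python3 -m pendant '[{"x":0,"y":0,"z":-0.001,"wx":0,"wy":0,"wz":0,"grip":255},{"x":0,"y":0,"z":-0.002,"wx":0,"wy":0,"wz":0,"grip":255}]' | grep -E "eef_pos|force"; done
```

```text
eef_pos: [0.4985, -0.2771, 0.083]
contact_force: [0.8, -0.0, 1.2]
eef_pos: [0.4985, -0.2771, 0.0817]
contact_force: [-0.5, 0.3, 3.7]
eef_pos: [0.4985, -0.2772, 0.0799]
contact_force: [-1.6, 0.6, 5.9]
```

```bash
for i in 1 2 3; do python3 -m pendant '[{"x":0,"y":0,"z":-0.001,"wx":0,"wy":0,"wz":0,"grip":255},{"x":0,"y":0,"z":-0.0015,"wx":0,"wy":0,"wz":0,"grip":255}]' | grep -E "eef_pos|force"; done
```

```text
eef_pos: [0.4985, -0.2772, 0.079]
contact_force: [-2.5, 3.2, 11.8]
eef_pos: [0.4985, -0.2772, 0.079]
contact_force: [-5.0, 3.3, 20.8]
eef_pos: [0.4985, -0.2772, 0.0789]
contact_force: [-8.0, 5.3, 29.2]
```

Hard stop at z = 0.079 while the force climbs, so the cap is standing on the box (expected home TCP 0.0785). I'll ease off slightly, hold, and look.

```bash
python3 -m pendant '[{"x":0,"y":0,"z":0.0007,"wx":0,"wy":0,"wz":0,"grip":255},{"x":0,"y":0,"z":0.0007,"wx":0,"wy":0,"wz":0,"grip":255},{"x":0,"y":0,"z":0.0007,"wx":0,"wy":0,"wz":0,"grip":255},{"x":0,"y":0,"z":0.0007,"wx":0,"wy":0,"wz":0,"grip":255},{"x":0,"y":0,"z":0.0007,"wx":0,"wy":0,"wz":0,"grip":255}]'
python3 - <<'E'
from h import *
S,ps,ds,_=shot('scene','k_scene');D,pd,dd,_=shot('side','k_side');W,pw,dw,_=shot('wrist','k_wrist')
r=lambda im,x,y,w,h:cv2.resize(im[y:y+h,x:x+w,::-1],(400,300),interpolation=cv2.INTER_CUBIC)
cv2.imwrite('pics/k_z.png',np.vstack([np.hstack([r(ps,180,160,80,60),r(pd,300,210,80,60)]),np.hstack([r(ps,0,0,560,420),r(pd,0,0,560,420)])]))
E
```

```text
clock: 13.95
eef_pos: [0.4985, -0.2772, 0.0789]
eef_rot: [2.22, 2.221, 0.0]
contact_force: [-5.6, 4.1, 21.7]
gripper_width: 0.39
```

View pics/k_z.png

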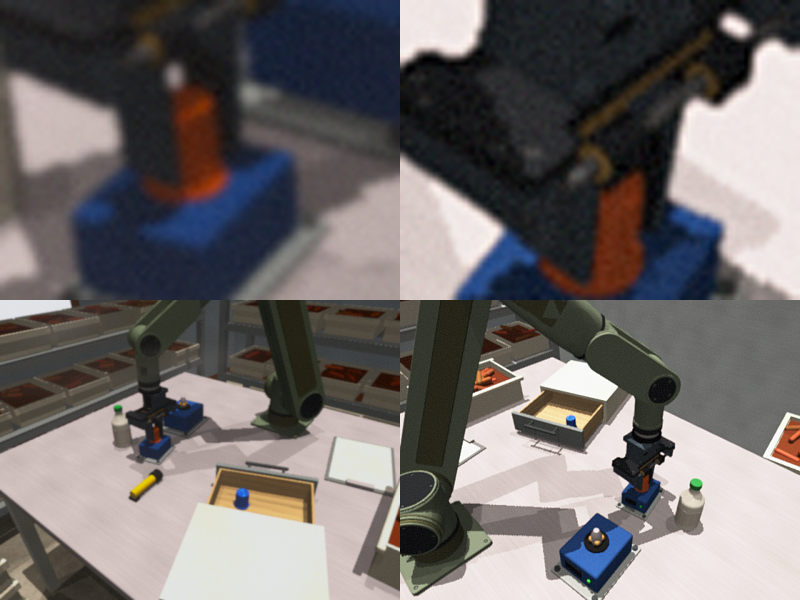

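The flange sits flat on the blue box with no black seal showing. The spare stands in the open drawer. A quick numeric check that the bottle, torch and drawer are where they were, then hand-in.

```bash
python3 - <<'E'
from h import *
for nm,lo,hi in(('yellow',(20,150,80),(35,255,255)),('green',(50,150,50),(75,255,255))):
    for f in('a_scene','k_scene','a_side','k_side'):
        m=cv2.inRange(cv2.cvtColor(cv2.imread(f'pics/{f}.png'),cv2.COLOR_BGR2HSV),lo,hi);k,l,s,c=cv2.connectedComponentsWithStats(m);i=1+np.argmax(s[1:,4]);print(nm,f,s[i,4],c[i].round(1))
d=[cv2.imread(f'pics/{f}_side.png') for f in('e','k')]
for im in d:
    m=cv2.inRange(cv2.cvtColor(im,cv2.COLOR_BGR2HSV),(105,140,60),(128,255,255));m[:,300:]=0;m[250:]=0;k,l,s,c=cv2.connectedComponentsWithStats(m);i=1+np.argmax(s[1:,4]);print('spare',s[i,4],c[i].round(1))
st=status.state();print(st['clock'],st['eef_pos'],st['contact_force'],st['gripper_width'])
from bench import order
print(order.hand_in())
E
```

```text
yellow a_scene 468 [200.4 260. ]
yellow k_scene 468 [200.6 259.9]
yellow a_side 253 [349.2 207.8]Traceback (most recent call last):
  File "<stdin>", line 4, in <module>
    return _wrapfunc(a, 'argmax', axis=axis, out=out, **kwds)
    return bound(*args, **kwds)
ValueError: attempt to get argmax of an empty sequence
```

The side view's torch is hidden behind the gripper now. The scene view shows it unmoved. I'll finish the remaining checks.

```bash
python3 - <<'E'
from h import *
for f in('a_scene','k_scene','a_side','k_side'):
    m=cv2.inRange(cv2.cvtColor(cv2.imread(f'pics/{f}.png'),cv2.COLOR_BGR2HSV),(50,150,50),(75,255,255));k,l,s,c=cv2.connectedComponentsWithStats(m)
    if k>1: i=1+np.argmax(s[1:,4]);print('bottle',f,s[i,4],c[i].round(1))
for f in('e','k'):
    m=mask(cv2.imread(f'pics/{f}_side.png')[:,:,::-1].copy(),'blue');m[:,300:]=0;m[250:]=0;k,l,s,c=cv2.connectedComponentsWithStats(m);i=1+np.argmax(s[1:,4]);print('spare',s[i,4],c[i].round(1))
st=status.state();print(st['clock'],st['eef_pos'],st['contact_force'],st['gripper_width'])
E
```

```text
bottle a_scene 36 [164.4 150.1]
bottle k_scene 43 [164.7 150.5]
bottle a_side 156 [414.4 256.9]
bottle k_side 180 [414.  257.8]
spare 135 [238.7 168.5]
spare 137 [239.3 169.1]
14.1 [ 0.49853032 -0.27717107  0.07896588] [-6.70131883  3.7125591  22.11617626] 0.3908472555382903
```

```bash
python3 -c "
from bench import order;print(order.hand_in())"
```

```text
the job is handed in; nothing more can be done
None
```

I pulled the drawer out about 0.18 m by its handle and took out the orange cap. I pressed it upright onto the smaller probe until it clicked, then squeezed the seal right down. The job was handed in at 14.1 s with the cap still gripped at 60 N and pushed down with about 22 N.

- **Click:** the push rose to about 15.5 N and then dropped to −7 N as the balls passed.
- **Fully home:** the tool stopped dead at z = 0.079, where about 0.0785 was expected. The force climbed to 29 N with no further travel, so I eased off to 22 N. In the pictures the flange sits on the box with no black seal showing.
- **Bottle:** it moved by less than 1 pixel in both fixed views.
- **Torch:** unmoved in the scene view. The gripper hid it in the last side view, so that second check could not be made.
- **Spare and drawer:** the blue spare still stands in the open drawer.

**Disagreements:** the first rough stud position from the scene and side cameras was about 4 mm off the wrist camera's. I used the wrist value, which agreed with a closer side view to 0.2 mm. The tip height from the two wrist views alone came out too low (71 mm instead of 88 mm), because those views were too close together. A lateral force of about 7 N remains in the final push.

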